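# Fill the sample tray below its rim and prove it with the levelling bar

### The job

Fill the empty middle compartment of the grey sample tray with the jar that is short enough to sit wholly below the rim: stand it upright in there and let go. Then slide the tray's levelling bar by its black fin all the way to the other end, so that its sweep shows that nothing sticks out, and leave it there. Leave the two taller jars standing where they are.

Things in the scene. Friction and masses are not known exactly. Their poses are not given: they have to be found in the camera images.
- tray: Grey plastic tray fixed to the worktop, 120 mm (x) by 198 mm (y) by 70 mm high, walls and floor 5 mm. Origin: centre of its underside. Its y axis runs along its length, from the end where the levelling bar is parked to the other end. Three compartments in a row along y: the two 34 mm wide end ones are packed with glass vials that stay there and end below the rim, the middle one is empty.
- pocket (a point): Centre of the floor of the tray's empty middle compartment, 5 mm above the worktop; axes as the tray's. The compartment is 110 mm (x) by 112 mm (y) inside. From this floor to the tray's rim is 65 mm; the two dividers end 3 mm lower.
- bar_grip (a point): Point in the levelling bar's upright black fin, 30 mm above the tray's rim (100 mm above the worktop), 7.5 mm below the fin's top; axes as the tray's. The fin is 44 mm (x) by 12 mm (y); pinch it across the 12 mm from above, or push it. It stands mid-way on a flat aluminium bar, 20 mm wide (y), that spans the tray; the bar's underside is 1.5 mm, its top 9.5 mm above the rim.
- bar (a joint): Slide of the levelling bar in m: 0 = end stop at the parking end, 0.164 = end stop at the other end; it grows along the tray's +y. It slides against about 1 N and stays where it is left; a thing that sticks out above the rim blocks it. It starts within 8 mm of the parking end stop.
- short_jar_mid (a point): Centre, half-way up, of the shortest of three round plastic screw-lid jars (white body, aqua lid): 60 mm high, body 54 mm and lid 57 mm in diameter, the lid being the top 16 mm; stands upright on the worktop, z axis up. About 110 g.
- medium_jar_mid (a point): Centre, half-way up, of the medium jar (white body, red lid): 72 mm high, 63 mm in diameter. Too tall for the tray; stays where it is.
- tall_jar_mid (a point): Centre, half-way up, of the tallest jar (white body, white lid): 85 mm high, 67 mm in diameter. Too tall for the tray; stays where it is.

How it is judged:
By the outcome, as a careful person would: the job done as asked, in the order asked, and still so for the second after the job is handed in, with the robot touching nothing.
It also fails if it takes over 50 s, if anything falls off the work surface, if the arm or the gripper's body presses on something with over 40 N, if the wrist force passes 120 N, or if a joint passes its speed limit or range.

### The arm

A 6-joint arm with a two-finger parallel gripper is mounted at the origin on a cart in front of the work surface, level with it; the furniture and walls round the work are solid. World frame = base frame: x ahead of the robot, y to its left, z up, the work surface at z = 0. Lengths are in m, angles in rad, forces in N, time in s.
With the tool pointing down it reaches from about 0.375 to 0.975 m from the base axis. Payload 3.8 kg.
Tool frame: the origin (TCP) lies midway between the tips of the shut fingers; the grasp point (between the pads) lies 19 mm behind it; z points along the fingers, y is the line along which they close (so a half turn about z gives the same grasp; the last joint's range is limited). The gripper opens to 85 mm and grips with 20 to 120 N. Pads are 22 mm wide; open, the fingers measure 114 mm over their backs; the gripper's body (76 mm by 85 mm) begins 54 mm behind the grasp point. The pads swing forward as they close: fully open they stand 13 mm farther back than shut.
Start: joints at [1.22, 0.264, 1.604, -0, 1.274, -0.037], TCP at [0.208, 0.642, 0.231] pointing down, gripper open.
Joint ranges: [-2.63, 2.63], [-0.94, 2.18], [0.31, 2.57], [-1.31, 4.45], [0, 2.66], [-2.55, 2.55]. Speed limits (rad/s): [2.57, 2.57, 3.14, 3.14, 3.14, 3.14].

### API

Orientations are given as a rotation vector (axis times angle).
In Python, from workcell import bot gives the robot as it stands.
- The arm moves only by the tool jog_arm, never from a script. Its argument "motion" is a list of rows, each a list of 5 numbers: the opening, from -1 (shut) to 1 (fully open), then the shift along the tool's x, y, z in mm, then the turn about the tool's z in degrees. In form: [[claw, x, y, z, twist], ...]. A call has 1 to 10 rows; each row shifts and turns the commanded pose from where the row before left it, along the tool's axes as they then stand; what a row does not reach is not made up. A row lasts 1/12 s, in which the tool goes at most 41.7 mm and 7.16 degrees, less where a joint would pass 70% of its speed; a pose out of reach is approached as far as the arm can. A call with a gripper value outside its range is refused whole. The fingers move at their own pace and stop on an object; "force" is the grip in N (left out, the last holds). Time passes only in rows, so rows that do not move let the fingers close. It gives the time, the measured TCP pose, the force, the opening and the grip force at its end, in the units of the state.
- bot.read_state(): the state, without advancing time (a new reading comes with each control period).
- bot.read_camera(name): name is "scene" or "top" or "wrist"; returns (picture, depth): 420x560x3 uint8, red, green, blue; 420x560 float32, m along the optical axis (not along the pixel's ray), 0 where there is no reading.
- bot.get_calibration(name): a dict with "vfov" (degrees; the focal length in pixels is half the picture's height over the tangent of half this angle, whatever the lens; pixels are square), "cx", "cy" (the principal point, pixels), "dist" ([k1, k2, p1, p2, k3] as OpenCV has them; the pictures are not rectified), "rvec" (rotation vector, rad) and "tvec" (3), from world to camera coordinates, as OpenCV has them; the wrist camera has in their place "tool_from_camera" (4x4, takes a point from camera to tool coordinates, whose origin is the TCP and whose axes are the flange's). Camera axes: x right, y down, z forward; pixel columns grow to the right and rows downward; lengths in m; the calibration is good to about 2 mm. A picture is of the moment at which its call begins: read the wrist's pose just before it. get_calibration takes no time and is no camera call.
- bot.finish_job(): hands the job in; it is judged then, once.
The state is a dict: "time": time; "q": joint angles; "joint_vel": joint speeds; "joint_torque": joint torques, N m; "tool_pos": TCP position; "tcp_rot": TCP orientation; "wrist_force": force on the tool from outside, world axes, zero at the start; "torque": the same for the moment, N m; "width": opening from 0.0 (shut) to 1.0 (fully open); "grip_force": force on a finger pad.
Only numpy, scipy, OpenCV 4.12 (cv2) and the standard library are available. Lean on these libraries where they do the work, as an engineer would, in place of code of your own. Each camera call takes 0.05 s, during which the arm holds its last target. There are 200 camera calls.

## Working session

There is one attempt and no reset: what is moved stays moved. The work goes in short steps, Python scripts to look and compute and a tool call to move; the robot and the scene stay as the last step left them, time stands still between calls to the robot, and variables do not carry over. Pictures are saved under pics/ and viewed, at most 10 in all, crops included, and the job is handed in when it is done.

Besides the shell and the picture viewer there is one more tool, called after "Call:" by a JSON object that holds its "method" and its "body", one argument or row to a line. jog_arm: Moves the arm, as the interface text tells. Its arguments: {"type":"object","properties":{"motion":{"type":"array"},"force":{"type":"number"}},"required":["motion"]}

```bash
mkdir -p pics; cat > h.py <<'E'
import numpy as np, cv2
from workcell import bot
def K(c,h=420):
    f=h/2/np.tan(np.radians(c["vfov"])/2); return np.array([[f,0,c["cx"]],[0,f,c["cy"]],[0,0,1]])
def cloud(name):
    """picture, HxWx3 world points (nan where no depth)"""
    s=bot.read_state(); im,d=bot.read_camera(name); c=bot.get_calibration(name)
    v,u=np.mgrid[0:420,0:560].astype(np.float32)
    n=cv2.undistortPoints(np.stack([u.ravel(),v.ravel()],1)[:,None],K(c),np.array(c["dist"],float))[:,0]
    p=np.c_[n,np.ones(len(n))]*d.reshape(-1,1)
    if "rvec" in c:
        R=cv2.Rodrigues(np.array(c["rvec"],float))[0]; w=(p-np.array(c["tvec"]).ravel())@R
    else:
        T=np.array(c["tool_from_camera"]); R=cv2.Rodrigues(np.array(s["tcp_rot"],float))[0]
        w=(p@T[:3,:3].T+T[:3,3])@R.T+np.array(s["tool_pos"])
    w[d.ravel()==0]=np.nan
    return im,w.reshape(420,560,3)
def save(n,im): cv2.imwrite(f"pics/{n}.png",im[:,:,::-1])
E
python3 - <<'E'
from h import *
s=bot.read_state(); print(s)
for n in("scene","top"):
    im,w=cloud(n); save(n,im); np.savez(n,im=im,w=w)
a=cv2.imread("pics/top.png");b=cv2.imread("pics/scene.png")
E
```

```text
{'time': 0.0, 'q': array([ 1.22013156e+00,  2.64763562e-01,  1.60541475e+00, -3.19222803e-05,
        1.27368531e+00, -3.69321450e-02]), 'joint_vel': array([-0.00041906, -0.00024436,  0.00054779,  0.00072204,  0.00108022,
       -0.00049288]), 'joint_torque': array([-2.22904317e-03, -5.15142560e+01, -3.67301023e+01, -3.84473915e-04,
        1.36373556e-02,  3.71565946e-06]), 'tool_pos': array([0.20808813, 0.64133911, 0.22993301]), 'tcp_rot': array([-0.49071293, -3.10261715,  0.00350921]), 'wrist_force': array([0.1682101 , 0.85712058, 0.31466415]), 'torque': array([-0.01627688,  0.01047501, -0.00667875]), 'grip_force': 0.0, 'width': 0.9997568675972188}
```

View pics/top.png

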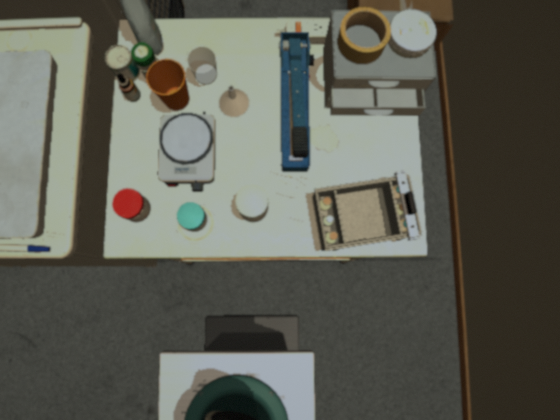

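View pics/scene.png

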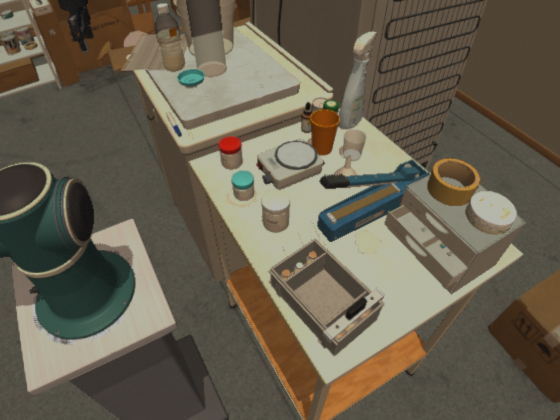

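The top view shows the red-lidded jar at (128,204), the aqua (short) jar at (190,216) and the white jar at (251,204). The tray is centred near (362,213), with the bar parked at its right end and the fin at (409,203). World x runs up the image and y runs left.

```bash
python3 - <<'E'
from h import *
for n in("top","scene"):
    z=np.load(n+".npz"); im=z["im"]; w=z["w"]; hsv=cv2.cvtColor(im,cv2.COLOR_RGB2HSV)
    W=lambda m:(print(n,m.sum(),np.nanmedian(w[m],0).round(4),np.nanmin(w[m],0).round(3),np.nanmax(w[m],0).round(3)))
    inb=lambda lo,hi:np.all((w>lo)&(w<hi),axis=2)
    work=inb([.3,-.5,-.02],[.6,.5,.2])
    H,S,V=[hsv[...,i].astype(int) for i in range(3)]
    for nm,m,zr in(("aqua",(H>75)&(H<100)&(S>90)&work,(.055,.066)),("red",((H<6)|(H>174))&(S>150)&work,(.065,.08))):
        print(nm);W(m&(w[...,2]>zr[0])&(w[...,2]<zr[1]))
    # elevated blobs
    hi=inb([.3,-.5,.05],[.62,.5,.14])
    k,l,st,ce=cv2.connectedComponentsWithStats(hi.astype(np.uint8))
    for i in range(1,k):
        if st[i,4]>60:
            print("blob",ce[i].round());W(l==i)
            p=w[l==i]; zt=np.percentile(p[:,2],95); q=p[p[:,2]>zt-.006]
            r=cv2.minAreaRect(q[:,:2].astype(np.float32)); print("  top",zt.round(3),r)
    t=inb([.3,-.6,-.01],[.6,-.05,.03]);W(t)
E
```

```text
aqua
top 531 [0.4239 0.0905 0.0595] [0.399 0.063 0.055] [0.45  0.116 0.064]
red
top 655 [0.4487 0.2159 0.0715] [0.419 0.188 0.065] [0.478 0.247 0.076]
blob [292. 147.]
top 540 [ 0.5643 -0.1114  0.0533] [ 0.529 -0.154  0.05 ] [ 0.62  -0.094  0.064]
  top 0.061 ((0.577919065952301, -0.12407639622688293), (0.05907829850912094, 0.08363951742649078), 89.52800750732422)
blob [186. 151.]
top 2876 [0.5615 0.1039 0.0552] [0.498 0.045 0.05 ] [0.62  0.164 0.062]
  top 0.059 ((0.5599594116210938, 0.10557008534669876), (0.11660008877515793, 0.12011534720659256), 89.50859832763672)
blob [377. 209.]
top 2446 [ 0.4351 -0.3213  0.0685] [ 0.353 -0.373  0.05 ] [ 0.513 -0.16   0.112]
  top 0.102 ((0.4420732259750366, -0.3449935019016266), (0.043868839740753174, 0.011678354814648628), 7.693880081176758)
blob [251. 201.]
top 897 [ 0.4488 -0.0335  0.0845] [ 0.418 -0.065  0.051] [ 0.482 -0.001  0.089]
  top 0.087 ((0.4503844976425171, -0.03334302827715874), (0.06335379928350449, 0.06274372339248657), 89.71297454833984)
blob [128. 203.]
top 779 [0.4486 0.2155 0.0712] [0.419 0.187 0.05 ] [0.48  0.248 0.076]
 
[... 1245 characters left out ...]
.0462  0.0832] [ 0.419 -0.069  0.05 ] [ 0.484 -0.004  0.087]
  top 0.086 ((0.4518238306045532, -0.036927878856658936), (0.06507966667413712, 0.06271828711032867), 26.72496795654297)
blob [342. 213.]
scene 651 [ 0.5773 -0.1287  0.0568] [ 0.528 -0.158  0.05 ] [ 0.62  -0.095  0.062]
  top 0.06 ((0.5803858041763306, -0.12655416131019592), (0.06160503998398781, 0.07873693108558655), 89.74714660644531)
blob [331. 294.]
scene 3064 [ 0.4302 -0.3201  0.067 ] [ 0.354 -0.376  0.05 ] [ 0.514 -0.164  0.111]
  top 0.103 ((0.44242027401924133, -0.3477575182914734), (0.04401859641075134, 0.012982267886400223), 9.94678783416748)
scene 12709 [ 0.4569 -0.2673 -0.0006] [ 0.344 -0.412 -0.01 ] [ 0.6  -0.05  0.03]
```

```bash
cat >> h.py <<'E'
def tray(w,x0=(.437,-.26,.15),zr=(.064,.0745)):
    """fit the tray's outer rim: signed distance of rim points to the 120x198 frame centre lines"""
    from scipy.optimize import least_squares
    p=w[np.all((w>[.33,-.42,zr[0]])&(w<[.55,-.12,zr[1]]),axis=2)][:,:2]
    def f(a):
        c,s=np.cos(a[2]),np.sin(a[2]); q=(p-a[:2])@np.array([[c,-s],[s,c]])
        q=q
        dx=np.abs(np.abs(q[:,0])-.0575); dy=np.abs(np.abs(q[:,1])-.0965)
        return np.minimum(np.minimum(dx,dy),.02)
    best=min((least_squares(f,(x0[0]+i*.008,x0[1]+j*.008,x0[2]+k*.05),loss="soft_l1",f_scale=.002,diff_step=1e-4) for i in(-1,0,1) for j in(-1,0,1) for k in(-1,0,1)),key=lambda r:r.cost)
    return best.x,np.median(f(best.x)),len(p)
E
python3 - <<'E'
from h import *
for n in("top","scene"):
    w=np.load(n+".npz")["w"]; print(n,tray(w))
    f=w[np.all((w>[.38,-.42,.083])&(w<[.5,-.3,.112]),axis=2)][:,:2]; print("fin",cv2.minAreaRect(f.astype(np.float32)))
    b=w[np.all((w>[.33,-.45,.076])&(w<[.55,-.3,.083]),axis=2)][:,:2]; print("bar",cv2.minAreaRect(b.astype(np.float32)))
s=bot.read_state(); print(cv2.Rodrigues(s["tcp_rot"])[0].round(3))
E
```

```text
top (array([ 0.42973676, -0.26685383,  0.14957174]), np.float64(0.002094525239780161), 1188)
fin ((0.4447633624076843, -0.34610608220100403), (0.09947744756937027, 0.014654413796961308), 7.152405261993408)
bar ((0.4424090087413788, -0.3463398218154907), (0.14039073884487152, 0.021200859919190407), 8.287639617919922)
scene (array([ 0.43024897, -0.27028359,  0.14854518]), np.float64(0.0017515231710515111), 1201)
fin ((0.4422040581703186, -0.3481806218624115), (0.04455104470252991, 0.0130917364731431), 11.18044662475586)
bar ((0.44362562894821167, -0.34828731417655945), (0.13896068930625916, 0.020641688257455826), 9.41927433013916)
[[-0.951  0.309 -0.001]
 [ 0.309  0.951 -0.002]
 [ 0.    -0.002 -1.   ]]
```

Call:
{"method": "jog_arm", "body": {
  "motion": [
    [1,-23.5,-28.5,0,0],
    [1,-23.5,-28.5,0,0],
    [1,-23.5,-28.5,0,0],
    [1,-23.5,-28.5,0,0],
    [1,-23.5,-28.5,0,0],
    [1,-23.5,-28.5,0,0],
    [1,-23.5,-28.5,0,0],
    [1,-23.5,-28.5,0,0],
    [1,-23.5,-28.5,0,0],
    [1,-23.5,-28.5,0,0]
  ],
  "force": 30
}}

```text
time: 0.93
tool_pos: [0.3438, 0.2965, 0.2309]
tcp_rot: [-0.49, -3.103, 0.001]
wrist_force: [1.1, -0.3, 1.3]
width: 1.0
grip_force: 0.0
```

Call:
{"method": "jog_arm", "body": {
  "motion": [
    [1,-23.5,-28.5,0,0],
    [1,-23.5,-28.5,0,0],
    [1,-23.5,-28.5,0,0],
    [1,-23.5,-28.5,0,0],
    [1,-23.5,-28.5,0,0],
    [1,-23.5,-28.5,0,0],
    [1,0,0,0,-6.65],
    [1,0,0,0,-6.65],
    [1,0,0,0,-6.65],
    [1,0,0,0,-6.65]
  ]
}}

```text
time: 1.77
tool_pos: [0.4249, 0.0916, 0.2308]
tcp_rot: [0.243, -3.131, 0.0]
wrist_force: [-0.8, -0.1, 0.4]
width: 1.0
grip_force: 0.0
```

```bash
cat >> h.py <<'E'
def rel(pt):
    """mm in the tool's axes from the TCP to a world point"""
    s=bot.read_state(); return (cv2.Rodrigues(s["tcp_rot"])[0].T@(np.array(pt)-s["tool_pos"])*1000).round(1)
E
python3 - <<'E'
from h import *
im,w=cloud("wrist"); save("wr1",im); s=bot.read_state()
print(s["time"],s["tool_pos"],s["q"].round(2)); R=cv2.Rodrigues(s["tcp_rot"])[0]; print(R.round(3))
p=w[np.all((w>[.35,.03,.056])&(w<[.5,.15,.066]),axis=2)]
print(len(p),np.median(p,0),cv2.minEnclosingCircle(p[:,:2].astype(np.float32)) if len(p) else 0)
print(rel([.4255,.0905,.052]))
E
```

```text
1.8167 [0.42490221 0.09180075 0.23079862] [ 0.16 -0.21  2.09  0.    1.26 -1.58]
[[-0.987 -0.16  -0.001]
 [-0.16   0.987 -0.   ]
 [ 0.001  0.    -1.   ]]
2821 [0.42593187 0.09101592 0.0596109 ] ((0.426997572183609, 0.09111809730529785), 0.02805454470217228)
[ -0.5  -1.4 178.8]
```

View pics/wr1.png

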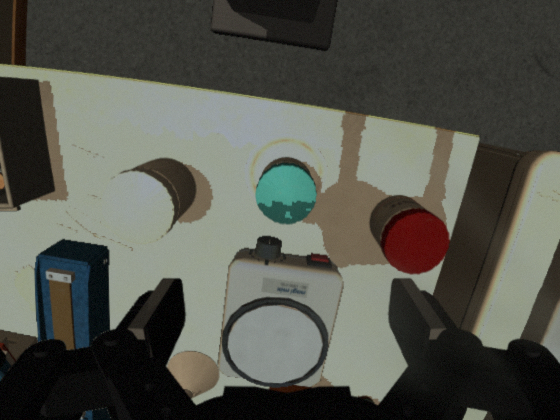

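Call:
{"method": "jog_arm", "body": {
  "motion": [
    [1,-1.5,-1,35,0],
    [1,0,0,35,0],
    [1,0,0,35,0],
    [1,0,0,35,0],
    [1,0,0,30,0],
    [1,0,0,20,0],
    [1,0,0,15,0],
    [1,0,0,0,0],
    [-1,0,0,0,0],
    [-1,0,0,0,0]
  ]
}}

```text
time: 2.65
tool_pos: [0.4276, 0.0917, 0.0271]
tcp_rot: [-0.235, 3.132, 0.0]
wrist_force: [-0.1, 0.1, 0.7]
width: 0.747
grip_force: 0.0
```

Call:
{"method": "jog_arm", "body": {
  "motion": [
    [-1,0,0,0,0],
    [-1,0,0,0,0],
    [-1,0,0,0,0],
    [-1,0,0,0,0],
    [-1,0,0,0,0]
  ]
}}

```text
time: 3.07
tool_pos: [0.4284, 0.0917, 0.0278]
tcp_rot: [-0.236, 3.13, 0.0]
wrist_force: [0.1, -0.5, 6.4]
width: 0.65
grip_force: 32.6
```

Call:
{"method": "jog_arm", "body": {
  "motion": [
    [-1,0,0,-10,0],
    [-1,0,0,-20,0],
    [-1,0,0,-30,0],
    [-1,0,0,-30,0],
    [-1,0,0,-30,0],
    [-1,0,0,-10,0],
    [-1,0,0,0,0]
  ]
}}

```text
time: 3.65
tool_pos: [0.4293, 0.0919, 0.1598]
tcp_rot: [-0.236, 3.126, 0.001]
wrist_force: [1.2, 1.5, -1.5]
width: 0.653
grip_force: 32.5
```

```bash
python3 - <<'E'
from h import *
im,w=cloud("wrist"); save("wr2",im); s=bot.read_state()
print(s["time"],s["tool_pos"],s["tcp_rot"],s["width"],s["grip_force"])
print(rel([.430,-.2686,.031]))
H,S,V=cv2.split(cv2.cvtColor(im,cv2.COLOR_RGB2HSV)); m=(H>75)&(H<100)&(S>90)
R=cv2.Rodrigues(s["tcp_rot"])[0]; t=(w[m]-s["tool_pos"])@R*1000; t=t[np.all(abs(t)<80,axis=1)]
print(len(t),np.percentile(t,[2,50,98],axis=0).round(1)); print(np.argwhere(m).mean(0))
E
```

```text
3.7 [0.42766639 0.09161419 0.15737565] [-2.35787160e-01  3.12965611e+00  3.78059246e-04] 0.6502604902707324 32.46970295906067
[  52.1 -356.5  126.2]
17456 [[-22.9 -39.7 -67.1]
 [  5.4  -0.7 -34.1]
 [ 26.7  24.6 -23.8]]
[314.7173157  254.19637521]
```

View pics/wr2.png

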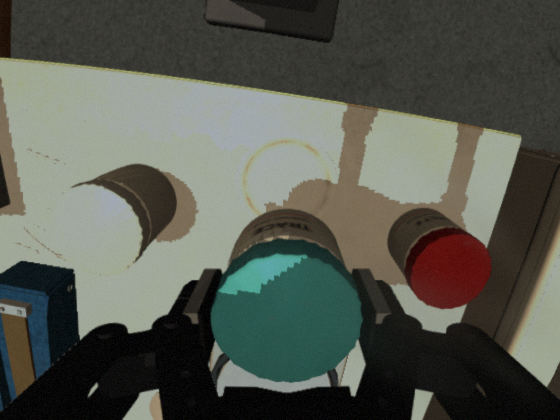

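Call:
{"method": "jog_arm", "body": {
  "motion": [
    [-1,2,-12,0,0],
    [-1,4,-28,0,0],
    [-1,6,-38,0,0],
    [-1,6,-40,0,0],
    [-1,6,-40,0,0],
    [-1,6,-40,0,0],
    [-1,6,-40,0,0],
    [-1,6,-40,0,0],
    [-1,5,-38,0,0],
    [-1,3,-28,0,0]
  ]
}}

```text
time: 4.53
tool_pos: [0.4268, -0.2582, 0.1532]
tcp_rot: [0.233, -3.129, -0.003]
wrist_force: [0.6, 0.3, -0.3]
width: 0.649
grip_force: 32.5
```

Call:
{"method": "jog_arm", "body": {
  "motion": [
    [-1,2,-12,0,0],
    [-1,0,0,0,0],
    [-1,0,0,0,0]
  ]
}}

```text
time: 4.78
tool_pos: [0.4273, -0.2673, 0.1539]
tcp_rot: [0.233, -3.129, -0.006]
wrist_force: [-0.0, 0.7, -1.8]
width: 0.655
grip_force: 32.5
```

```bash
python3 - <<'E'
from h import *
im,w=cloud("wrist"); save("wr3",im)
im,w=cloud("top"); save("top2",im); s=bot.read_state()
print(s["time"],s["tool_pos"],s["tcp_rot"],s["q"].round(2),s["width"],s["grip_force"])
print(rel([.430,-.2686,.033]))
E
```

```text
4.8833 [ 0.42786846 -0.26645598  0.15469914] [ 0.23701658 -3.13032089 -0.00409195] [-0.61  0.    2.04  0.    1.1  -2.33] 0.6488898370742134 32.543726563453674
[ -2.   -2.8 121.7]
```

View pics/wr3.png

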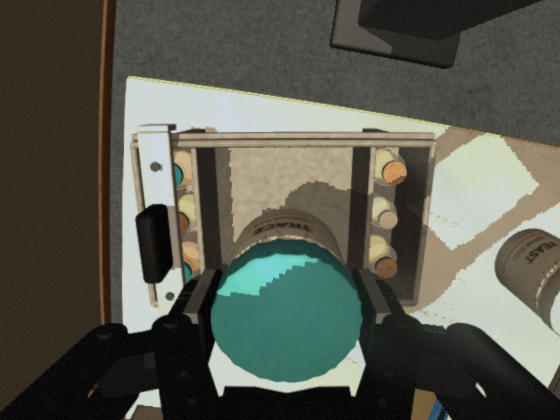

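Call:
{"method": "jog_arm", "body": {
  "motion": [
    [-1,-2,-2.5,15,0],
    [-1,0,0,25,0],
    [-1,0,0,25,0],
    [-1,0,0,20,0],
    [-1,0,0,15,0],
    [-1,0,0,8,0],
    [-1,0,0,5,0],
    [-1,0,0,0,0],
    [-1,0,0,0,0]
  ]
}}

```text
time: 5.63
tool_pos: [0.4317, -0.2702, 0.0439]
tcp_rot: [-0.237, 3.132, -0.001]
wrist_force: [0.4, 0.3, -0.5]
width: 0.652
grip_force: 32.5
```

Call:
{"method": "jog_arm", "body": {
  "motion": [
    [-1,0,0,4,0],
    [-1,0,0,3,0],
    [-1,0,0,2,0],
    [-1,0,0,1,0],
    [-1,0,0,0,0],
    [-1,0,0,0,0]
  ]
}}

```text
time: 6.13
tool_pos: [0.4311, -0.2705, 0.0333]
tcp_rot: [0.236, -3.133, -0.0]
wrist_force: [0.8, 0.2, -1.1]
width: 0.654
grip_force: 32.5
```

Call:
{"method": "jog_arm", "body": {
  "motion": [
    [-1,0,0,0.5,0],
    [-1,0,0,0.5,0],
    [-1,0,0,0.5,0],
    [-1,0,0,0,0]
  ]
}}

```text
time: 6.47
tool_pos: [0.4313, -0.2707, 0.0328]
tcp_rot: [0.236, -3.133, 0.0]
wrist_force: [-3.0, 0.8, 6.6]
width: 0.649
grip_force: 33.2
```

Contact: the upward force is 6.6 N. I'll release with a limited opening (claw 0.65 is about 0.82 of full), then go up.

Call:
{"method": "jog_arm", "body": {
  "motion": [
    [0.5,0,0,0,0],
    [0.6,0,0,0,0],
    [0.6,0,0,0,0],
    [0.6,0,0,0,0],
    [0.6,0,0,0,0]
  ]
}}

```text
time: 6.88
tool_pos: [0.4312, -0.2704, 0.0317]
tcp_rot: [0.236, -3.133, -0.0]
wrist_force: [0.7, -1.4, 0.2]
width: 0.801
grip_force: 0.0
```

Call:
{"method": "jog_arm", "body": {
  "motion": [
    [0.6,0,0,-4,0],
    [0.6,0,0,-10,0],
    [0.6,0,0,-20,0],
    [0.6,0,0,-30,0],
    [0.6,0,0,-35,0],
    [0.6,0,0,-35,0],
    [0.6,0,0,-20,0],
    [0.6,0,0,-6,0],
    [0.6,0,0,0,0]
  ]
}}

```text
time: 7.63
tool_pos: [0.4327, -0.2715, 0.195]
tcp_rot: [-0.236, 3.128, -0.006]
wrist_force: [0.0, -0.4, -0.7]
width: 0.801
grip_force: 0.0
```

```bash
python3 - <<'E'
from h import *
im,w=cloud("wrist"); save("wr4",im); s=bot.read_state()
print(s["time"],s["tool_pos"],s["tcp_rot"],s["width"])
H,S,V=cv2.split(cv2.cvtColor(im,cv2.COLOR_RGB2HSV)); m=(H>75)&(H<100)&(S>90)&(w[...,2]>.055)
p=w[m]; print("lid",len(p),np.percentile(p,[2,50,98],axis=0).round(4))
for n,W in(("wrist",w),("top",cloud("top")[1])):
    f=W[np.all((W>[.38,-.42,.085])&(W<[.5,-.31,.115]),axis=2)]
    if len(f)>20: print(n,"fin",cv2.minAreaRect(f[:,:2].astype(np.float32)),f[:,2].max())
print(rel([.4420,-.3470,.085]))
E
```

```text
7.6833 [ 0.43147727 -0.27066412  0.19261895] [-2.36022600e-01  3.13120413e+00 -1.94526821e-03] 0.8026039932620552
lid 4716 [[ 0.4038 -0.3379  0.0608]
 [ 0.4268 -0.2748  0.0648]
 [ 0.4543 -0.2452  0.2809]]
wrist fin ((0.44226160645484924, -0.34659382700920105), (0.04328655079007149, 0.012853040359914303), 9.147730827331543) 0.10921505205057072
top fin ((0.42673948407173157, -0.34689047932624817), (0.01349957287311554, 0.009767711162567139), 9.85096549987793) 0.10942978072740016
[  0.2 -77.9 105.9]
```

View pics/wr4.png

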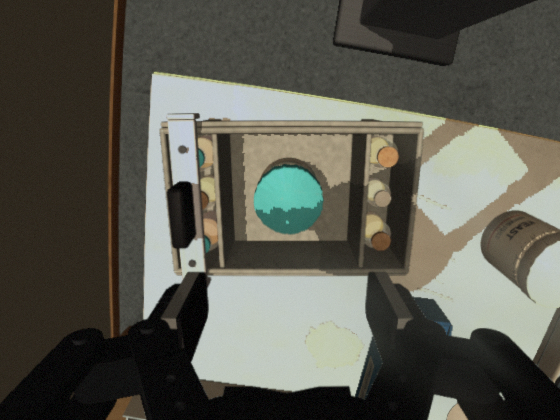

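Call:
{"method": "jog_arm", "body": {
  "motion": [
    [0,0,-25,0,0],
    [0,0,-35,0,0],
    [0,0,-17.5,10,0],
    [0,0,0,25,0],
    [0,0,0,30,0],
    [0,0,0,25,0],
    [0,0,0,12,0],
    [0,0,0,4,0],
    [0,0,0,0,0],
    [0,0,0,0,0]
  ]
}}

```text
time: 8.57
tool_pos: [0.4431, -0.3472, 0.0861]
tcp_rot: [-0.236, 3.132, -0.0]
wrist_force: [0.2, -0.4, -0.1]
width: 0.498
grip_force: 0.0
```

```bash
python3 - <<'E'
from h import *
s=bot.read_state(); print(s["tool_pos"],s["width"],rel([.4422,-.3466,.084]))
E
```

```text
[ 0.44312141 -0.34724235  0.08612844] 0.4984966118061495 [0.8 0.8 2.1]
```

Call:
{"method": "jog_arm", "body": {
  "motion": [
    [-1,0.8,0.8,0,0],
    [-1,0,0,0,0],
    [-1,0,0,0,0],
    [-1,0,0,0,0],
    [-1,0,0,0,0],
    [-1,0,0,0,0],
    [-1,0,0,0,0]
  ],
  "force": 30
}}

```text
time: 9.15
tool_pos: [0.4428, -0.3472, 0.0876]
tcp_rot: [-0.236, 3.131, -0.003]
wrist_force: [0.7, 0.9, 6.7]
width: 0.132
grip_force: 33.3
```

Call:
{"method": "jog_arm", "body": {
  "motion": [
    [-1,0,4,0,0],
    [-1,0,8,0,0],
    [-1,0,10,0,0],
    [-1,0,10,0,0],
    [-1,0,10,0,0],
    [-1,0,10,0,0],
    [-1,0,10,0,0],
    [-1,0,10,0,0],
    [-1,0,8,0,0]
  ]
}}

```text
time: 9.9
tool_pos: [0.4308, -0.2678, 0.0876]
tcp_rot: [-0.236, 3.13, -0.004]
wrist_force: [-1.2, -2.0, 8.4]
width: 0.135
grip_force: 33.5
```

Call:
{"method": "jog_arm", "body": {
  "motion": [
    [-1,0,10,0,0],
    [-1,0,10,0,0],
    [-1,0,10,0,0],
    [-1,0,10,0,0],
    [-1,0,10,0,0],
    [-1,0,8,0,0],
    [-1,0,6,0,0],
    [-1,0,4,0,0],
    [-1,0,2,0,0],
    [-1,0,0,0,0]
  ]
}}

```text
time: 10.73
tool_pos: [0.4202, -0.1982, 0.0876]
tcp_rot: [-0.237, 3.131, -0.002]
wrist_force: [-1.5, 0.5, 10.3]
width: 0.135
grip_force: 33.8
```

Call:
{"method": "jog_arm", "body": {
  "motion": [
    [-1,0,3,0,0],
    [-1,0,3,0,0],
    [-1,0,2,0,0],
    [-1,0,1,0,0],
    [-1,0,1,0,0],
    [-1,0,0,0,0]
  ]
}}

```text
time: 11.23
tool_pos: [0.4187, -0.1888, 0.0876]
tcp_rot: [-0.237, 3.131, -0.003]
wrist_force: [-1.8, -0.8, 11.1]
width: 0.131
grip_force: 33.8
```

Call:
{"method": "jog_arm", "body": {
  "motion": [
    [-1,0,0.5,0,0],
    [-1,0,0.5,0,0],
    [-1,0,0.5,0,0],
    [-1,0,0.5,0,0],
    [-1,0,0,0,0]
  ]
}}

```text
time: 11.65
tool_pos: [0.4186, -0.1875, 0.0876]
tcp_rot: [-0.237, 3.13, -0.005]
wrist_force: [-1.8, -3.0, 9.0]
width: 0.134
grip_force: 33.6
```

Call:
{"method": "jog_arm", "body": {
  "motion": [
    [-1,0,0.7,0,0],
    [-1,0,0.7,0,0],
    [-1,0,0.7,0,0],
    [-1,0,0,0,0]
  ]
}}

```text
time: 11.98
tool_pos: [0.4186, -0.1874, 0.0876]
tcp_rot: [-0.238, 3.13, -0.011]
wrist_force: [-2.2, -10.7, 4.0]
width: 0.132
grip_force: 33.1
```

Call:
{"method": "jog_arm", "body": {
  "motion": [
    [-1,0,0.7,0,0],
    [-1,0,0.7,0,0],
    [-1,0,0.7,0,0],
    [-1,0,0,0,0]
  ]
}}

```text
time: 12.32
tool_pos: [0.4186, -0.1874, 0.0876]
tcp_rot: [-0.24, 3.129, -0.018]
wrist_force: [-2.5, -18.3, 0.4]
width: 0.135
grip_force: 32.6
```

The bar is against its end stop: y stopped changing while the force rose to 18 N. I'll relax, open and lift.

Call:
{"method": "jog_arm", "body": {
  "motion": [
    [-1,0,-2,0,0],
    [-1,0,-1.8,0,0],
    [-0.4,0,0,0,0],
    [0,0,0,0,0],
    [0,0,0,0,0],
    [0,0,0,0,0]
  ]
}}

```text
time: 12.82
tool_pos: [0.4171, -0.1854, 0.0853]
tcp_rot: [0.236, -3.132, -0.001]
wrist_force: [-0.1, -0.8, -0.4]
width: 0.5
grip_force: 0.0
```

Call:
{"method": "jog_arm", "body": {
  "motion": [
    [0,0,0,-5,0],
    [0,0,0,-15,0],
    [0,0,0,-30,0],
    [0,0,0,-30,0],
    [0,0,0,-30,0],
    [0,0,-20,-15,0],
    [0,0,-30,0,0],
    [0,0,-30,0,0],
    [0,0,0,0,0],
    [0,0,0,0,0]
  ]
}}

```text
time: 13.65
tool_pos: [0.4295, -0.2657, 0.2109]
tcp_rot: [0.233, -3.133, -0.001]
wrist_force: [-0.5, 0.8, 0.3]
width: 0.503
grip_force: 0.0
```

```bash
python3 - <<'E'
from h import *
im,w=cloud("wrist"); save("wr5",im); s=bot.read_state(); print(s["time"],s["tool_pos"],s["width"],s["wrist_force"])
f=w[np.all((w>[.36,-.3,.085])&(w<[.5,-.12,.115]),axis=2)]
r=cv2.minAreaRect(f[:,:2].astype(np.float32)); print(r,np.hypot(r[0][0]-.4422,r[0][1]+.3466))
E
```

```text
13.7 [ 0.42918412 -0.26474447  0.21051056] 0.4985033838567838 [-0.07688582  0.57063015  0.06720505]
((0.41838160157203674, -0.18788394331932068), (0.04369442164897919, 0.013135134242475033), 8.234014511108398) 0.16049331061429886
```

View pics/wr5.png

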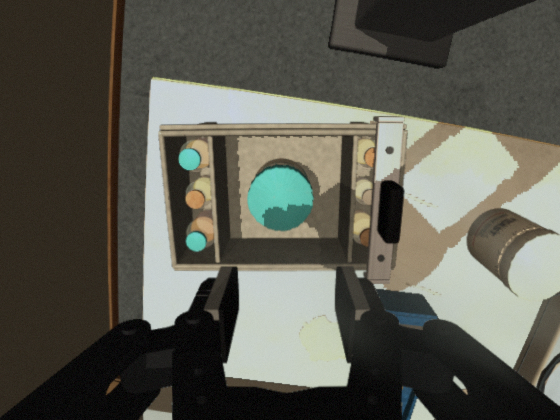

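The bar is at the far end with its fin at (391,212). The jar stands upright in the middle compartment at (280,198), and the white jar hasn't moved. The gripper is clear.

```bash
python3 -c "
from workcell import bot
print(bot.finish_job())"
```

```text
the job is handed in; nothing more can be done
None
```

The short jar stands upright in the tray's middle compartment, and the levelling bar went the whole way to its far end stop with nothing blocking it. The two taller jars were not touched, and the job is handed in.

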